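# Index the dispensing arm one hole over

## Task

The arm of the dispensing stand is locked by a spring index pin with a pull ring on top. Hook a fingertip under the ring and lift the pin, swing the arm just one hole so that its spout hangs over the open beaker (not over the lidded jar), and let the pin drop fully home into that hole. Only hook the ring, gently: do not pinch it, and do not disturb the beaker, the jar, the vial or the dropper bottle.

Things in the scene. Friction and masses are not known exactly. Their poses are not given: they have to be found in the camera images.
- stand: Fixed bench stand: grey foot 190 x 150 mm, short column, index plate. Origin at bench level under the vertical pivot axis of the arm. Its +x axis points from the pivot to the spout side (away from the robot, turned 0 to 0.32 rad left of straight ahead), its -x axis to the pull-ring side (towards the robot), +y left, z up.
- index_plate: Bare aluminium plate fixed on the stand, 170 x 190 mm, 12 mm thick, top 60 mm above the bench; origin at the middle of its underside, 45 mm from the pivot towards the ring side; axes as the stand's. Five 12 mm holes on a circle of radius 110 mm round the pivot, every 0.349 rad (20 degrees), the middle one straight along the stand's -x.
- swing_arm (a joint): Arm angle about the pivot, rad; starts at 0 (middle hole). Positive is counter-clockwise from above: spout to the stand's +y, ring to its -y. Holes at -0.698, -0.349, 0, 0.349, 0.698; stops at +-0.75. Pin lifted, it turns with light friction (0.05 N m) and stays where left. White bar, its top 103 mm above the bench; hub on the pivot 48 mm wide, top at 122 mm.
- index_pin (a joint): Height of the pin above its seat, m: 0 = fully home, tip clear of the plate above 0.010, stop at 0.030. A spring presses it down (4 N at 0, 1 N more per 10 mm). Vertical, 10 mm thick, round tip, 110 mm from the pivot, in a steel housing 30 mm wide, top 112 mm above the bench. Let go within 3 mm of a hole's centre it drops in; between holes it rests on the plate at 0.010.
- pull_ring: Steel ring fixed on top of the pin, rising with it: 54 mm inside, wire 6 mm. It leans 40 degrees, its top towards the pivot (away from the robot), so a finger slanting towards the pivot, 35 to 50 degrees below level, goes well through. Origin on the pin's axis, at bench level with the pin home; x towards the pivot, z up. Beyond the opening the arm's top is 103 mm above the bench.
- ring_center (a point): Centre of the pull ring's opening; about 147 mm above the bench and 91 mm from the pivot axis while the pin is home.
- ring_top (a point): Middle of the ring's upper wire (30 mm from the ring's centre, up the lean), under which the finger lifts.
- spout (a point): Lower end of the black spout tip at the far end of the arm, 130 mm from the pivot on the side opposite the ring, 100 mm above the bench.
- beaker: Open, empty glass beaker, 73 mm across, 92 mm high, loose, behind the stand under one of the two holes' spout places next to the present one (left or right, 20 degrees from the stand's +x). Origin at the centre of its underside.
- cotton_jar: Glass jar of cotton wool with a white screw lid, 62 mm across, 92 mm high, loose, at the other neighbouring spout place. Origin at the centre of its underside. Leave alone.
- dropper: Amber dropper bottle with black bulb, 34 mm across, 104 mm high, loose, to the right of the stand. Origin at the centre of its underside. Leave alone.
- vial: Small glass vial with black cap, 22 mm across, 54 mm high, loose, to the left of the stand. Origin at the centre of its underside. Leave alone.
- microscope: Fixed white and black microscope standing between the robot and the right side of the stand, about 220 mm deep (x), 160 mm wide (y), 415 mm high at its eyepieces; origin under its middle. An obstacle: keep the arm clear of it, also when the ring end is swung right. Other obstacles: thin air tubes 0.28 to 0.5 m above the bench at the far right, a green hose left of the stand.
There are look-alikes about, which are no part of the job. What is shaped like the beaker but purple, turquoise or yellow is not meant.

How it is judged (in metres and radians):
On the way:
1. the pin is lifted clear of the plate by the ring (value of joint index_pin above 0.011 m and contact force between the fingers and pull_ring above 1 N), for 0.1 s.
At the end, for the whole second after the job is handed in: the index pin is fully home (less than 2 mm up) in the next hole, the arm is at rest with its spout within 15 mm (horizontally) of the beaker's centre, and beaker, jar, bottle and vial stand upright where they were (value of joint index_pin below 0.002 m and horizontal distance between spout and beaker below 0.015 m and velocity of joint swing_arm between -0.02 and 0.02 rad/s and angle between each of cotton_jar, dropper, vial, beaker's own z axis and vertical below 0.1 rad); the robot touches nothing.
It fails at once if the arm is swung well past a neighbouring hole (more than 30 degrees from its start) (value of joint swing_arm above 0.524 rad or value of joint swing_arm below -0.524 rad).
It fails at once if the ring is pinched or wrenched (more than 25 N between fingers and ring) (contact force between the fingers and pull_ring above 25 N).
It fails at once if the beaker, jar, dropper bottle or vial is moved or lifted more than 15 mm (distance of any of cotton_jar, dropper, vial, beaker from where it was at the start of the episode above 0.015 m).
It also fails if it takes over 54 s, if anything falls off the work surface, if the arm or the gripper's body presses on something with over 40 N, if the wrist force passes 120 N, or if a joint passes its speed limit or range.

## Robot

A 6-joint arm with a two-finger parallel gripper is mounted at the origin on a cart in front of the work surface, level with it; the furniture and walls round the work are solid. World frame = base frame: x ahead of the robot, y to its left, z up, the work surface at z = 0. Lengths are in m, angles in degrees, forces in N, time in s.
With the tool pointing down it reaches from about 0.325 to 0.875 m from the base axis. Payload 4.4 kg.
Tool frame: the origin (TCP) lies at the very end of the fingers, on their centre line; the grasp point (between the pads) lies 19 mm behind it; z points along the fingers, y is the line along which they close (so a half turn about z gives the same grasp; the last joint's range is limited). The gripper opens to 85 mm and grips with 20 to 120 N. Pads are 22 mm wide; open, the fingers measure 114 mm over their backs; the gripper's body (76 mm by 85 mm) begins 54 mm behind the grasp point. The pads swing forward as they close: fully open they stand 13 mm farther back than shut.
Start: joints at [59.33, 11.837, 88.321, -0, 79.842, -8.623], TCP at [0.216, 0.533, 0.231] pointing down, gripper open.
Joint ranges: [-156.59, 156.59], [-49.26, 127.26], [12.9, 141.05], [-63.56, 243.56], [4.71, 150.69], [-161.64, 161.64]. Speed limits (degrees/s): [159.86, 159.86, 180, 180, 180, 180].

## Interface

Orientations are given as a 3x3 rotation matrix whose columns are the frame's x, y, z axes.
In Python, from rig import ctrl, imaging gives the robot as it stands. The module is installed in compiled form; this text tells all that it offers.
- The arm moves only by the tool jog_arm, never from a script. Its arguments are lists of equal length, an entry for each row: "linear": the shift along the world's x, y, z in units of 40 mm (1.0 is 40 mm), a list of three; "roll": the turn about the world's z in rad; "jaw": the finger opening in mm, from 0 to 85.4. In form: {"linear": [[tx, ty, tz], ...], "roll": [roll, ...], "jaw": [jaw, ...]}. A call has 1 to 8 rows; each row is the pose to reach, as a shift and turn from the pose commanded when the call began; what a row does not reach only later rows make up. A row lasts 1/10 s, in which the tool goes at most 50 mm and 8.59 degrees, less where a joint would pass 70% of its speed; a pose out of reach is approached as far as the arm can. A call with a gripper value outside its range is refused whole. The fingers move at their own pace and stop on an object; "grip_force" is the grip in N (left out, the last holds). Time passes only in rows, so rows that repeat a pose let the fingers close. It gives the time, the measured TCP pose, the force, the opening and the grip force at its end, in the units of the state.
- ctrl.get_state(): the state, without advancing time (a new reading comes with each control period).
- imaging.capture(name): name is "scene" or "top" or "wrist"; returns a dict with "pixels" (420x560x3 uint8, red, green, blue), "K" (3x3 intrinsics, pixels), "extrinsics" (4x4, takes a point from world to camera coordinates); the wrist camera has in their place "mount" (4x4, takes a point from camera to tool coordinates, whose origin is the TCP and whose axes are the flange's). Camera axes: x right, y up, looking along -z (the intrinsics and any distortion apply to the point x, -y, -z); pixel columns grow to the right and rows downward; lengths in m; the calibration is good to about 2 mm. A picture is of the moment at which its call begins: read the wrist's pose just before it. There is no depth.
- ctrl.job_done(): hands the job in; it is judged then, once.
The state is a dict: "time_s": time; "joint_pos": joint angles; "dq": joint speeds; "effort": joint torques, N m; "tool_pos": TCP position; "ee_rot": TCP orientation; "ft_force": force on the tool from outside, world axes, zero at the start; "wrist_torque": the same for the moment, N m; "opening": opening from 0.0 (shut) to 1.0 (fully open); "finger_force": force on a finger pad.
Only numpy, scipy, OpenCV 4.12 (cv2) and the standard library are available. Lean on these libraries where they do the work, as an engineer would, in place of code of your own. Each camera call takes 0.05 s, during which the arm holds its last target. There are 200 camera calls.

## Working session

There is one attempt and no reset: what is moved stays moved. The work goes in short steps, Python scripts to look and compute and a tool call to move; the robot and the scene stay as the last step left them, time stands still between calls to the robot, and variables do not carry over. Pictures are saved under pics/ and viewed, at most 10 in all, crops included, and the job is handed in when it is done.

Besides the shell and the picture viewer there is one more tool, called after ">>>" as name(argument=value, ...), one argument or row to a line, values as JSON. jog_arm: Moves the arm, as the interface text tells. Its arguments: {"type":"object","properties":{"linear":{"type":"array","items":{"type":"array","items":{"type":"number"}}},"roll":{"type":"array","items":{"type":"number"}},"jaw":{"type":"array","items":{"type":"number"}},"grip_force":{"type":"number"}},"required":["linear","roll","jaw"]}

```bash
mkdir -p pics; ls; python3 - <<'E'
from rig import ctrl, imaging
import cv2, numpy as np, pickle
s=ctrl.get_state()
for k,v in s.items(): print(k,np.round(v,3).tolist())
im={}
for n in("scene","top","wrist"):
    c=imaging.capture(n); im[n]=c
    print(n,{k:np.round(v,3).tolist() for k,v in c.items() if k!='pixels'})
pickle.dump((s,im),open('c0.pkl','wb'))
big=np.hstack([im["scene"]["pixels"],im["top"]["pixels"]])
cv2.imwrite('pics/scene.png',cv2.resize(im["scene"]["pixels"],(800,600),interpolation=cv2.INTER_CUBIC)[...,::-1])
cv2.imwrite('pics/top.png',cv2.resize(im["top"]["pixels"],(800,600),interpolation=cv2.INTER_CUBIC)[...,::-1])
E
```

```text
pics
time_s 0.0
joint_pos [59.328, 11.885, 88.406, 0.001, 79.841, -8.624]
dq [0.015, -0.02, 0.006, -0.085, -0.075, 0.031]
effort [0.0, -38.303, -29.16, -0.0, 0.01, -0.0]
tool_pos [0.215, 0.532, 0.23]
ee_rot [[-0.927, 0.375, -0.001], [0.375, 0.927, -0.002], [0.0, -0.002, -1.0]]
ft_force [0.036, 0.241, -0.107]
wrist_torque [-0.032, 0.018, 0.024]
finger_force 0.0
opening 0.998
scene {'K': [[503.454, 0.0, 281.746], [0.0, 503.454, 207.365], [0.0, 0.0, 1.0]], 'extrinsics': [[0.922, -0.386, -0.004, -0.37], [0.31, 0.733, 0.605, -0.445], [-0.231, -0.559, 0.796, -1.091], [0.0, 0.0, 0.0, 1.0]]}
top {'K': [[531.539, 0.0, 282.747], [0.0, 531.539, 216.665], [0.0, 0.0, 1.0]], 'extrinsics': [[-0.006, -1.0, 0.016, 0.261], [0.982, -0.003, 0.189, -0.527], [-0.189, 0.017, 0.982, -1.471], [0.0, 0.0, 0.0, 1.0]]}
wrist {'K': [[322.443, 0.0, 280.548], [0.0, 322.443, 208.655], [0.0, 0.0, 1.0]], 'mount': [[-0.0, 0.955, 0.295, 0.075], [1.0, 0.0, -0.0, -0.0], [-0.001, 0.295, -0.955, -0.143], [0.0, 0.0, 0.0, 1.0]]}
```

View pics/scene.png

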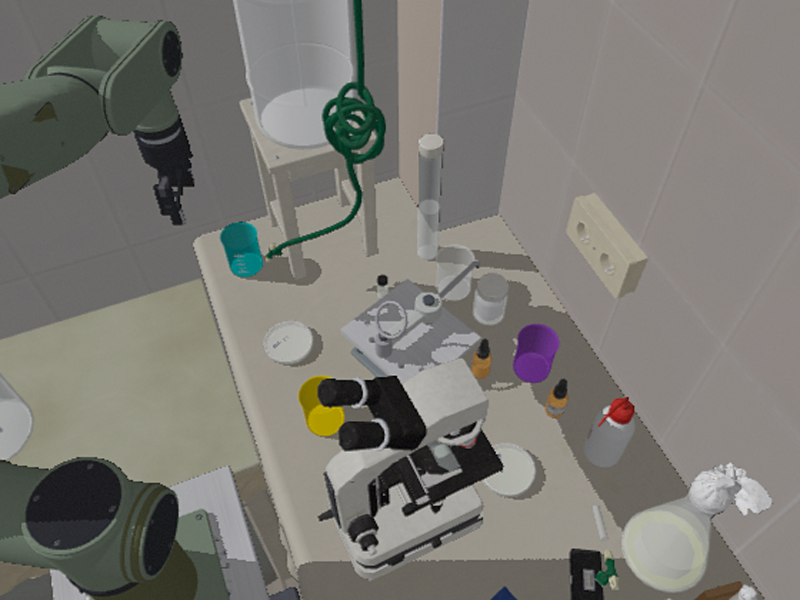

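View pics/top.png

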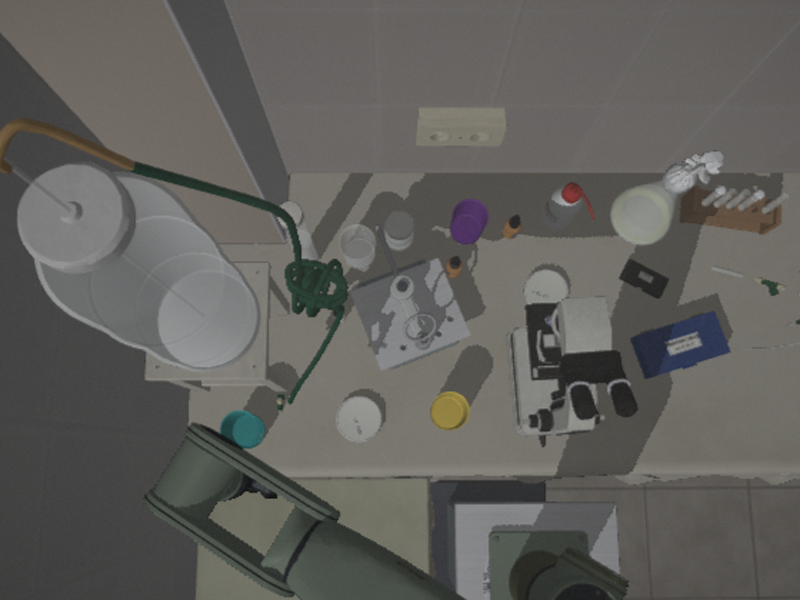

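Scene picture: the stand is at (410,325), with the pull ring at (391,320) and the hub at (428,300). The clear beaker is at (455,272), the lidded jar at (490,298), the vial at (382,287) and the dropper at (482,360). The look-alike cups are turquoise (242,250), purple (536,353) and yellow (322,405). The clear colourless beaker next to the spout, on the left, is the one meant. I'll confirm it in an enlarged crop.

```bash
python3 - <<'E'
import pickle,cv2,numpy as np
s,im=pickle.load(open('c0.pkl','rb'))
# scene crop: orig cols 230-365 rows 160-295 ; top crop cols 230-340, rows 140-265
a=im['scene']['pixels'][160:285,230:365]; b=im['top']['pixels'][140:265,225:345]
f=lambda x:cv2.resize(x,(400,int(400/x.shape[1]*x.shape[0])),interpolation=cv2.INTER_CUBIC)
A,B=f(a),f(b);h=max(len(A),len(B))
p=lambda x:cv2.copyMakeBorder(x,0,h-len(x),0,0,cv2.BORDER_CONSTANT)
print(A.shape,B.shape)
cv2.imwrite('pics/crop.png',np.hstack([p(A),p(B)])[...,::-1])
E
```

```text
(370, 400, 3) (416, 400, 3)
```

View pics/crop.png

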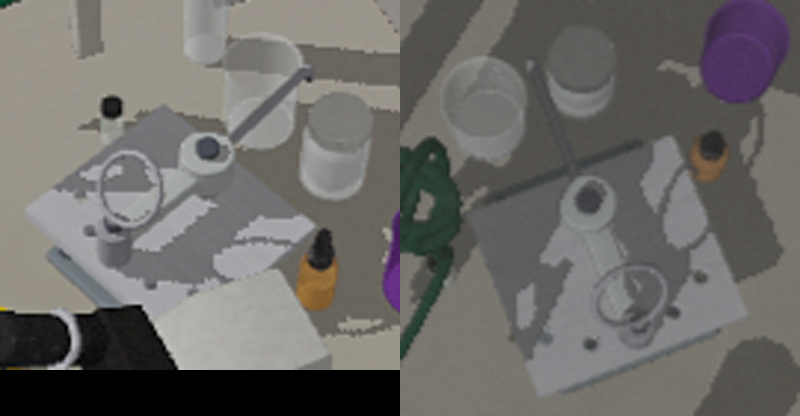

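The crop shows two candidates by the spout. The open clear beaker has its rim at about (263,55) left and (485,92) right. The jar with a lid is at (339,120) left and (580,57) right. The beaker is on the left, so the arm swings by +20° and the ring end goes right.

```bash
cat >h.py <<'E'
import numpy as np
from scipy.optimize import least_squares
def proj(c,X,T=None):
    T=c['extrinsics'] if T is None else T
    p=T[:3,:3]@X+T[:3,3]; q=c['K']@np.array([p[0],-p[1],-p[2]]); return q[:2]/q[2]
def tri(obs,x0=(.6,.1,.1)):
    r=least_squares(lambda X:np.concatenate([proj(c,X,T)-uv for c,T,uv in obs]),x0); return r.x,np.abs(r.fun).max()
def wristT(s,c):
    W=np.eye(4);W[:3,:3]=s['ee_rot'];W[:3,3]=s['tool_pos']; return np.linalg.inv(W@c['mount'])
E
python3 - <<'E'
import pickle,numpy as np
from h import *
s,im=pickle.load(open('c0.pkl','rb'))
S=lambda u,v:(im['scene'],None,np.array([230+u/2.963,160+v/2.963]))
T=lambda u,v:(im['top'],None,np.array([225+u/3.333,140+v/3.333]))
P={}
for n,a,b in [('ring',(131,188),(230,295)),('hub',(208,148),(188,200)),('spout',(307,73),(130,64)),('beaker rim',(263,56),(85,92)),('jarlid',(339,120),(180,57)),('housing',(114,235),(238,323))]:
    X,e=tri([S(*a),T(*b)]); P[n]=X; print(n,X.round(4),e.round(2))
for a,b in (('ring','hub'),('hub','spout'),('ring','spout'),('housing','hub')):
    d=P[b]-P[a]; print(a,b,np.hypot(*d[:2]).round(4),np.arctan2(d[1],d[0]).round(3))
# hidden microscope location
E
```

```text
ring [0.4779 0.2301 0.1468] 0.37
hub [0.5619 0.2627 0.1175] 0.26
spout [0.6807 0.3106 0.1092] 0.15
beaker rim [0.6568 0.3488 0.1029] 0.31
jarlid [0.6942 0.2684 0.0841] 0.03
housing [0.4603 0.2222 0.1001] 0.4
ring hub 0.0902 0.37
hub spout 0.128 0.384
ring spout 0.2182 0.378
housing hub 0.1094 0.38
```

>>> jog_arm(
  linear=[
    [0.5, -1, 1],
    [1, -2, 2],
    [1.5, -3, 3],
    [2, -3.5, 4],
    [2.5, -4, 5],
    [3, -4.5, 6],
    [3.5, -5, 7],
    [4, -5.5, 8],
  ],
  roll=[0, 0, 0, 0, 0, 0, 0, 0],
  jaw=[85, 85, 85, 85, 85, 85, 85, 85],
)

```text
time_s: 0.95
tool_pos: [0.3664, 0.3216, 0.5332]
ee_rot: [[-0.927, 0.375, -0.0], [0.375, 0.927, -0.0], [0.0, -0.0, -1.0]]
ft_force: [0.2, 1.7, 0.3]
opening: 0.996
finger_force: 0.0
```

```bash
cat >st.py <<'E'
from rig import ctrl
import numpy as np
s=ctrl.get_state()
for k in('time_s','joint_pos','tool_pos','ee_rot','ft_force','opening'): print(k,np.round(s[k],4).tolist())
E
python3 st.py
```

```text
time_s 0.95
joint_pos [31.0861, -2.0279, 68.6557, 0.0017, 113.3751, -36.8663]
tool_pos [0.3664, 0.3216, 0.5332]
ee_rot [[-0.9269, 0.3754, -0.0001], [0.3754, 0.9269, -0.0], [0.0001, -0.0, -1.0]]
ft_force [0.2194, 1.7224, 0.2896]
opening 0.9955
```

>>> jog_arm(
  linear=[
    [0, 0, 1],
    [0, 0, 2],
    [0, 0, 3],
    [0, 0, 4],
    [0, 0, 5],
    [0, 0, 6],
    [0, 0, 7],
    [0, 0, 8],
  ],
  roll=[0, 0, 0, 0, 0, 0, 0, 0],
  jaw=[85, 85, 85, 85, 85, 85, 85, 85],
)

```text
time_s: 1.75
tool_pos: [0.3456, 0.3038, 0.7955]
ee_rot: [[-0.927, 0.376, 0.004], [0.376, 0.927, 0.007], [-0.001, 0.008, -1.0]]
ft_force: [0.4, 0.4, -0.3]
opening: 0.994
finger_force: 0.0
```

```bash
python3 st.py
```

```text
time_s 1.75
joint_pos [30.3485, 15.9314, 13.0837, 0.4798, 150.5752, -37.157]
tool_pos [0.3456, 0.3038, 0.7955]
ee_rot [[-0.9267, 0.3758, 0.0041], [0.3758, 0.9267, 0.0072], [-0.0011, 0.0082, -1.0]]
ft_force [0.3584, 0.3894, -0.2968]
opening 0.9944
```

>>> jog_arm(
  linear=[
    [1, 0.8, 2],
    [2, 1.6, 4],
    [3, 2.4, 6],
    [4, 3.2, 8],
    [4, 3.2, 8],
    [4, 3.2, 8],
  ],
  roll=[0, 0, 0, 0, 0, 0],
  jaw=[85, 85, 85, 85, 85, 85],
)

```text
time_s: 2.35
tool_pos: [0.3428, 0.2962, 0.8023]
ee_rot: [[-0.927, 0.375, 0.015], [0.375, 0.927, 0.019], [-0.007, 0.023, -1.0]]
ft_force: [0.2, -0.4, -0.5]
opening: 0.991
finger_force: 0.0
```

```bash
python3 st.py
```

```text
time_s 2.35
joint_pos [29.5034, 15.1401, 12.9751, 1.0386, 150.6251, -37.5394]
tool_pos [0.3428, 0.2962, 0.8023]
ee_rot [[-0.9268, 0.3752, 0.0147], [0.3754, 0.9267, 0.0185], [-0.0067, 0.0227, -0.9997]]
ft_force [0.2458, -0.3875, -0.5263]
opening 0.9905
```

>>> jog_arm(
  linear=[
    [0, 0, -1],
    [0, 0, -2],
    [0, 0, -3],
    [0, 0, -3],
    [0, 0, -3],
  ],
  roll=[0, 0, 0, 0, 0],
  jaw=[85, 85, 85, 85, 85],
)

```text
time_s: 2.85
tool_pos: [0.3427, 0.2961, 0.6818]
ee_rot: [[-0.927, 0.375, 0.012], [0.376, 0.927, 0.017], [-0.005, 0.02, -1.0]]
ft_force: [0.6, -0.0, 1.8]
opening: 0.993
finger_force: 0.0
```

```bash
python3 st.py
```

```text
time_s 2.85
joint_pos [29.5001, 0.1597, 48.4094, 0.6677, 130.3478, -38.0054]
tool_pos [0.3427, 0.2961, 0.6818]
ee_rot [[-0.9268, 0.3754, 0.012], [0.3756, 0.9266, 0.017], [-0.0048, 0.0203, -0.9998]]
ft_force [0.555, -0.0396, 1.821]
opening 0.9932
```

>>> jog_arm(
  linear=[
    [0.2, -0.8, 0],
    [0.4, -1.6, 0],
    [0.6, -2.4, 0],
    [0.8, -3.2, 0],
    [1, -4, 0],
    [1.2, -4.8, 0],
    [1.4, -5.6, 0],
    [1.6, -6.4, 0],
  ],
  roll=[-0.15, -0.3, -0.45, -0.6, -0.75, -0.9, -1.05, -1.2],
  jaw=[0, 0, 0, 0, 0, 0, 0, 0],
  grip_force=20,
)

```text
time_s: 3.65
tool_pos: [0.4074, 0.0387, 0.6913]
ee_rot: [[0.02, 0.999, 0.04], [1.0, -0.02, -0.009], [-0.008, 0.04, -0.999]]
ft_force: [1.0, 0.2, -0.6]
opening: 0.002
finger_force: 0.0
```

>>> jog_arm(
  linear=[
    [0.2, -0.8, 0],
    [0.4, -1.6, 0],
    [0.6, -2.4, 0],
    [0.8, -3.2, 0],
    [1, -4, 0],
    [1.2, -4.8, 0],
    [1.4, -5.6, 0],
    [1.6, -6.4, 0],
  ],
  roll=[-0.15, -0.3, -0.45, -0.6, -0.75, -0.9, -1.05, -1.2],
  jaw=[0, 0, 0, 0, 0, 0, 0, 0],
)

```text
time_s: 4.45
tool_pos: [0.4713, -0.2177, 0.6909]
ee_rot: [[0.939, 0.343, 0.016], [0.343, -0.939, -0.033], [0.003, 0.037, -0.999]]
ft_force: [0.2, 1.2, -0.1]
opening: -0.001
finger_force: 0.0
```

>>> jog_arm(
  linear=[
    [0.2, -0.8, 0],
    [0.4, -1.6, 0],
    [0.6, -2.4, 0],
    [0.8, -3.2, 0],
    [1, -4, 0],
    [1.2, -4.8, 0],
    [1.4, -5.6, 0],
    [1.6, -6.4, 0],
  ],
  roll=[-0.15, -0.3, -0.45, -0.6, -0.75, -0.9, -1.05, -1.2],
  jaw=[0, 0, 0, 0, 0, 0, 0, 0],
)

```text
time_s: 5.25
tool_pos: [0.5036, -0.4417, 0.6405]
ee_rot: [[0.663, -0.749, -0.004], [-0.749, -0.662, -0.025], [0.016, 0.02, -1.0]]
ft_force: [0.6, -1.0, 1.4]
opening: -0.001
finger_force: 0.0
```

```bash
python3 st.py
```

```text
time_s 5.25
joint_pos [-48.099, 31.9663, 12.8979, -1.6103, 134.2128, 89.2731]
tool_pos [0.5036, -0.4417, 0.6405]
ee_rot [[0.6626, -0.749, -0.0044], [-0.7488, -0.6623, -0.0253], [0.016, 0.02, -0.9997]]
ft_force [0.5873, -0.9903, 1.4171]
opening -0.0006
```

>>> jog_arm(
  linear=[
    [4, -4.4, 7.5],
    [4, -4.4, 7.5],
    [4, -4.4, 7.5],
    [4, -4.4, 7.5],
    [4, -4.4, 7.5],
    [4, -4.4, 7.5],
    [4, -4.4, 7.5],
    [4, -4.4, 7.5],
  ],
  roll=[0, 0, 0, 0, 0, 0, 0, 0],
  jaw=[0, 0, 0, 0, 0, 0, 0, 0],
)

```text
time_s: 6.05
tool_pos: [0.4848, -0.446, 0.6623]
ee_rot: [[0.668, -0.744, 0.021], [-0.743, -0.668, -0.05], [0.051, 0.018, -0.999]]
ft_force: [-0.5, 0.5, 0.9]
opening: 0.004
finger_force: 0.0
```

```bash
python3 st.py
```

```text
time_s 6.05
joint_pos [-49.687, 30.0779, 12.8997, -1.2907, 134.0625, 87.4463]
tool_pos [0.4848, -0.446, 0.6623]
ee_rot [[0.6679, -0.744, 0.021], [-0.7425, -0.668, -0.0497], [0.051, 0.0176, -0.9985]]
ft_force [-0.4796, 0.4897, 0.8537]
opening 0.0039
```

>>> jog_arm(
  linear=[
    [5, -6, 6],
    [5, -6, 6],
    [5, -6, 6],
    [5, -6, 6],
    [5, -6, 6],
    [5, -6, 6],
    [5, -6, 6],
    [5, -6, 6],
  ],
  roll=[0, 0, 0, 0, 0, 0, 0, 0],
  jaw=[0, 0, 0, 0, 0, 0, 0, 0],
)

```text
time_s: 6.85
tool_pos: [0.4924, -0.4868, 0.6404]
ee_rot: [[0.667, -0.744, 0.043], [-0.741, -0.668, -0.072], [0.082, 0.016, -0.996]]
ft_force: [0.3, -0.5, -0.3]
opening: 0.006
finger_force: 0.0
```

>>> jog_arm(
  linear=[
    [5, -6, 4],
    [5, -6, 4],
    [5, -6, 4],
    [5, -6, 4],
    [5, -6, 4],
    [5, -6, 4],
    [5, -6, 4],
    [5, -6, 4],
  ],
  roll=[0, 0, 0, 0, 0, 0, 0, 0],
  jaw=[0, 0, 0, 0, 0, 0, 0, 0],
)

```text
time_s: 7.65
tool_pos: [0.5163, -0.5382, 0.5965]
ee_rot: [[0.665, -0.744, 0.066], [-0.738, -0.668, -0.097], [0.116, 0.015, -0.993]]
ft_force: [0.5, 0.3, 0.1]
opening: 0.002
finger_force: 0.0
```

```bash
python3 st.py
```

```text
time_s 7.65
joint_pos [-52.6845, 35.8327, 12.9029, -0.4058, 124.5352, 85.1056]
tool_pos [0.5163, -0.5382, 0.5965]
ee_rot [[0.6647, -0.7441, 0.0664], [-0.738, -0.6679, -0.0967], [0.1163, 0.0153, -0.9931]]
ft_force [0.4597, 0.3132, 0.0624]
opening 0.0022
```

>>> jog_arm(
  linear=[
    [5, -6, 6],
    [5, -6, 6],
    [5, -6, 6],
    [5, -6, 6],
    [5, -6, 6],
    [5, -6, 6],
    [5, -6, 6],
    [5, -6, 6],
  ],
  roll=[0, 0, 0, 0, 0, 0, 0, 0],
  jaw=[0, 0, 0, 0, 0, 0, 0, 0],
)

```text
time_s: 8.45
tool_pos: [0.5193, -0.561, 0.5894]
ee_rot: [[0.662, -0.744, 0.09], [-0.734, -0.668, -0.122], [0.151, 0.015, -0.988]]
ft_force: [0.5, 0.1, -0.4]
opening: 0.001
finger_force: 0.0
```

>>> jog_arm(
  linear=[
    [5, -6, 6],
    [5, -6, 6],
    [5, -6, 6],
    [5, -6, 6],
    [5, -6, 6],
    [5, -6, 6],
    [5, -6, 6],
    [5, -6, 6],
  ],
  roll=[0, 0, 0, 0, 0, 0, 0, 0],
  jaw=[0, 0, 0, 0, 0, 0, 0, 0],
)

```text
time_s: 9.25
tool_pos: [0.5235, -0.5807, 0.5844]
ee_rot: [[0.658, -0.744, 0.114], [-0.729, -0.668, -0.149], [0.187, 0.015, -0.982]]
ft_force: [1.0, 0.1, 0.3]
opening: -0.0
finger_force: 0.0
```

```bash
python3 st.py
```

```text
time_s 9.25
joint_pos [-54.4326, 37.0903, 12.9016, 0.388, 119.1954, 83.7953]
tool_pos [0.5235, -0.5807, 0.5844]
ee_rot [[0.6583, -0.7441, 0.1139], [-0.7291, -0.6679, -0.1491], [0.1871, 0.0151, -0.9822]]
ft_force [0.9771, 0.0733, 0.2626]
opening -0.0002
```

>>> jog_arm(
  linear=[
    [5, -6, 6],
    [5, -6, 6],
    [5, -6, 6],
    [5, -6, 6],
    [5, -6, 6],
    [5, -6, 6],
    [5, -6, 6],
    [5, -6, 6],
  ],
  roll=[0, 0, 0, 0, 0, 0, 0, 0],
  jaw=[0, 0, 0, 0, 0, 0, 0, 0],
)

```text
time_s: 10.05
tool_pos: [0.5285, -0.598, 0.5812]
ee_rot: [[0.654, -0.744, 0.138], [-0.723, -0.668, -0.177], [0.224, 0.016, -0.975]]
ft_force: [-0.3, -0.1, -0.4]
opening: -0.003
finger_force: 0.0
```

>>> jog_arm(
  linear=[
    [5, -6, 6],
    [5, -6, 6],
    [5, -6, 6],
    [5, -6, 6],
    [5, -6, 6],
    [5, -6, 6],
    [5, -6, 6],
    [5, -6, 6],
  ],
  roll=[0, 0, 0, 0, 0, 0, 0, 0],
  jaw=[0, 0, 0, 0, 0, 0, 0, 0],
)

```text
time_s: 10.85
tool_pos: [0.5341, -0.6135, 0.5791]
ee_rot: [[0.648, -0.744, 0.162], [-0.716, -0.668, -0.204], [0.259, 0.016, -0.966]]
ft_force: [0.8, 0.3, -0.7]
opening: -0.001
finger_force: 0.0
```

>>> jog_arm(
  linear=[
    [5, -6, 6],
    [5, -6, 6],
    [5, -6, 6],
    [5, -6, 6],
    [5, -6, 6],
    [5, -6, 6],
    [5, -6, 6],
    [5, -6, 6],
  ],
  roll=[0, 0, 0, 0, 0, 0, 0, 0],
  jaw=[0, 0, 0, 0, 0, 0, 0, 0],
)

```text
time_s: 11.65
tool_pos: [0.5403, -0.6277, 0.5789]
ee_rot: [[0.641, -0.744, 0.186], [-0.708, -0.667, -0.232], [0.297, 0.017, -0.955]]
ft_force: [0.5, -1.0, 0.7]
opening: -0.005
finger_force: 0.0
```

>>> jog_arm(
  linear=[
    [5, -6, 6],
    [5, -6, 6],
    [5, -6, 6],
    [5, -6, 6],
    [5, -6, 6],
    [5, -6, 6],
    [5, -6, 6],
    [5, -6, 6],
  ],
  roll=[0, 0, 0, 0, 0, 0, 0, 0],
  jaw=[0, 0, 0, 0, 0, 0, 0, 0],
)

```text
time_s: 12.45
tool_pos: [0.547, -0.6408, 0.5798]
ee_rot: [[0.633, -0.745, 0.21], [-0.698, -0.667, -0.26], [0.334, 0.018, -0.942]]
ft_force: [-0.3, -0.2, -0.8]
opening: 0.001
finger_force: 0.0
```

```bash
python3 st.py
```

```text
time_s 12.45
joint_pos [-56.0125, 38.4115, 12.9616, 1.7477, 109.1313, 82.8041]
tool_pos [0.547, -0.6408, 0.5798]
ee_rot [[0.6335, -0.7446, 0.2103], [-0.6979, -0.6672, -0.2604], [0.3342, 0.0182, -0.9423]]
ft_force [-0.3197, -0.1986, -0.839]
opening 0.0015
```

>>> jog_arm(
  linear=[
    [5, -6, 6],
    [5, -6, 6],
    [5, -6, 6],
    [5, -6, 6],
    [5, -6, 6],
    [5, -6, 6],
    [5, -6, 6],
    [5, -6, 6],
  ],
  roll=[0, 0, 0, 0, 0, 0, 0, 0],
  jaw=[0, 0, 0, 0, 0, 0, 0, 0],
)

```text
time_s: 13.25
tool_pos: [0.5539, -0.6531, 0.5818]
ee_rot: [[0.625, -0.745, 0.234], [-0.687, -0.667, -0.289], [0.372, 0.019, -0.928]]
ft_force: [-0.4, -0.4, -0.0]
opening: -0.002
finger_force: 0.0
```

>>> jog_arm(
  linear=[
    [5, -6, 6],
    [5, -6, 6],
    [5, -6, 6],
    [5, -6, 6],
    [5, -6, 6],
    [5, -6, 6],
    [5, -6, 6],
    [5, -6, 6],
  ],
  roll=[0, 0, 0, 0, 0, 0, 0, 0],
  jaw=[0, 0, 0, 0, 0, 0, 0, 0],
)

```text
time_s: 14.05
tool_pos: [0.561, -0.6648, 0.5847]
ee_rot: [[0.615, -0.745, 0.259], [-0.675, -0.666, -0.318], [0.409, 0.021, -0.912]]
ft_force: [0.4, -0.4, 0.9]
opening: -0.0
finger_force: 0.0
```

>>> jog_arm(
  linear=[
    [5, -6, 6],
    [5, -6, 6],
    [5, -6, 6],
    [5, -6, 6],
    [5, -6, 6],
    [5, -6, 6],
    [5, -6, 6],
    [5, -6, 6],
  ],
  roll=[0, 0, 0, 0, 0, 0, 0, 0],
  jaw=[0, 0, 0, 0, 0, 0, 0, 0],
)

```text
time_s: 14.85
tool_pos: [0.5683, -0.6759, 0.5883]
ee_rot: [[0.603, -0.746, 0.282], [-0.661, -0.666, -0.346], [0.446, 0.022, -0.895]]
ft_force: [0.8, -0.5, 0.3]
opening: -0.002
finger_force: 0.0
```

>>> jog_arm(
  linear=[
    [5, -6, 6],
    [5, -6, 6],
    [5, -6, 6],
    [5, -6, 6],
    [5, -6, 6],
    [5, -6, 6],
    [5, -6, 6],
    [5, -6, 6],
  ],
  roll=[0, 0, 0, 0, 0, 0, 0, 0],
  jaw=[0, 0, 0, 0, 0, 0, 0, 0],
)

```text
time_s: 15.65
tool_pos: [0.5757, -0.6865, 0.5928]
ee_rot: [[0.591, -0.746, 0.306], [-0.646, -0.665, -0.374], [0.483, 0.023, -0.876]]
ft_force: [0.2, 0.1, 0.1]
opening: -0.002
finger_force: 0.0
```

>>> jog_arm(
  linear=[
    [5, -6, 6],
    [5, -6, 6],
    [5, -6, 6],
    [5, -6, 6],
    [5, -6, 6],
    [5, -6, 6],
    [5, -6, 6],
    [5, -6, 6],
  ],
  roll=[0, 0, 0, 0, 0, 0, 0, 0],
  jaw=[0, 0, 0, 0, 0, 0, 0, 0],
)

```text
time_s: 16.45
tool_pos: [0.583, -0.6968, 0.5979]
ee_rot: [[0.578, -0.747, 0.329], [-0.63, -0.665, -0.401], [0.519, 0.025, -0.855]]
ft_force: [-0.2, -0.3, -0.5]
opening: -0.002
finger_force: 0.0
```

>>> jog_arm(
  linear=[
    [5, -6, 6],
    [5, -6, 6],
    [5, -6, 6],
    [5, -6, 6],
    [5, -6, 6],
    [5, -6, 6],
    [5, -6, 6],
    [5, -6, 6],
  ],
  roll=[0, 0, 0, 0, 0, 0, 0, 0],
  jaw=[0, 0, 0, 0, 0, 0, 0, 0],
)

```text
time_s: 17.25
tool_pos: [0.5903, -0.7066, 0.6036]
ee_rot: [[0.564, -0.747, 0.352], [-0.613, -0.664, -0.429], [0.554, 0.026, -0.832]]
ft_force: [-0.4, -0.1, -0.1]
opening: 0.0
finger_force: 0.0
```

```bash
python3 st.py
```

```text
time_s 17.25
joint_pos [-56.6481, 39.268, 12.9624, 3.3513, 94.2357, 82.5258]
tool_pos [0.5903, -0.7066, 0.6036]
ee_rot [[0.5638, -0.7472, 0.3518], [-0.6127, -0.6641, -0.4285], [0.5538, 0.0261, -0.8322]]
ft_force [-0.3657, -0.0603, -0.0665]
opening 0.0003
```

>>> jog_arm(
  linear=[
    [5, -6, 6],
    [5, -6, 6],
    [5, -6, 6],
    [5, -6, 6],
    [5, -6, 6],
    [5, -6, 6],
    [5, -6, 6],
    [5, -6, 6],
  ],
  roll=[0, 0, 0, 0, 0, 0, 0, 0],
  jaw=[0, 0, 0, 0, 0, 0, 0, 0],
)

```text
time_s: 18.05
tool_pos: [0.5976, -0.7161, 0.6099]
ee_rot: [[0.549, -0.748, 0.374], [-0.594, -0.663, -0.455], [0.588, 0.027, -0.808]]
ft_force: [-0.4, 0.2, 0.1]
opening: -0.0
finger_force: 0.0
```

>>> jog_arm(
  linear=[
    [5, -6, 6],
    [5, -6, 6],
    [5, -6, 6],
    [5, -6, 6],
    [5, -6, 6],
    [5, -6, 6],
  ],
  roll=[0, 0, 0, 0, 0, 0],
  jaw=[0, 0, 0, 0, 0, 0],
)

```text
time_s: 18.65
tool_pos: [0.6045, -0.725, 0.6168]
ee_rot: [[0.533, -0.748, 0.395], [-0.575, -0.663, -0.48], [0.621, 0.029, -0.783]]
ft_force: [0.0, 0.4, 0.1]
opening: 0.002
finger_force: 0.0
```

```bash
python3 st.py; python3 - <<'E'
import numpy as np,pickle
from rig import ctrl
from scipy.optimize import least_squares
from h import *
s=ctrl.get_state()
D=[([59.328,11.885,88.406],[.215,.532,.23],180),([31.086,-2.028,68.656],[.3664,.3216,.5332],180),([30.3485,15.93,13.08],[.3456,.3038,.7955],179.5),
([29.5,.16,48.41],[.3427,.2961,.6818],178.8),([-48.1,31.97,12.9],[.5036,-.4417,.6405],178.6),([-52.68,35.83,12.9],[.5163,-.5382,.5965],173.3),([-54.43,37.09,12.9],[.5235,-.5807,.5844],169.2),
([-56.01,38.41,12.96],[.547,-.6408,.5798],160.5),([-56.65,39.27,12.96],[.5903,-.7066,.6036],146.3),(s['joint_pos'][:3],s['tool_pos'],180-np.degrees(np.arccos(-s['ee_rot'][2][2])))]
def fk(p,j2,j3,S):
    a,h,L1,L2,L3,e=p; j2,j3,S=np.radians([j2,j3,S]);q=j2+j3
    return a+L1*np.sin(j2)+L2*np.sin(q)+e*np.cos(q)+L3*np.sin(S), h+L1*np.cos(j2)+L2*np.cos(q)-e*np.sin(q)+L3*np.cos(S)
def f(p):
    o=[]
    for j,t,S in D:
        J=np.radians(j[0]); r=t[0]*np.cos(J)+t[1]*np.sin(J); R,z=fk(p,j[1],j[2],S); o+=[R-r,z-t[2]]
    return np.array(o)
r=least_squares(f,[.05,.35,.4,.4,.25,0]); print(r.x.round(3),np.abs(f(r.x)).max())
p=r.x
for name,t in (('hook',[.485,.233,.14]),('pre',[.44,.215,.2]),('end',[.50,.205,.15])):
    t=np.array(t);rho=np.hypot(*t[:2]);r2=np.sqrt(rho**2-.087**2)
    q=least_squares(lambda x:np.array(fk(p,x[0],x[1],142))-[r2,t[2]],[0,110]); print(name,q.x.round(1),142-q.x.sum(),q.cost, 'j1',np.degrees(np.arctan2(t[1],t[0])-np.arcsin(.087/rho)))
_,im=pickle.load(open('c0.pkl','rb'))
for uv in ((512,340),(515,430),(557,300)):
  for z in (.03,.3):
    g=least_squares(lambda X:proj(im['top'],np.array([X[0],X[1],z]))-np.array(uv)*.7,[.4,0]).x; print(uv,z,g.round(3))
E
```

```text
time_s 18.65
joint_pos [-56.7049, 39.4542, 12.9616, 3.823, 89.2794, 82.4837]
tool_pos [0.6045, -0.725, 0.6168]
ee_rot [[0.5326, -0.7484, 0.3952], [-0.5747, -0.6626, -0.4804], [0.6214, 0.0287, -0.783]]
ft_force [0.0339, 0.3785, 0.0851]
opening 0.0017
[-0.001  0.283  0.455  0.5    0.316  0.094] 0.00197363583132526
hook [ -4.3 126.7] 19.578236959425865 8.20457311068073e-16 j1 16.3551737993917
pre [-18.7 129.4] 31.323681931599992 1.997222454685555e-13 j1 15.8087455341767
end [ -5.2 126. ] 21.194591470802564 6.47957578394189e-17 j1 13.029042708474522
(512, 340) 0.03 [0.468 0.041]
(512, 340) 0.3 [0.428 0.084]
(515, 430) 0.03 [0.289 0.041]
(515, 430) 0.3 [0.28  0.084]
(557, 300) 0.03 [ 0.55  -0.054]
(557, 300) 0.3 [0.495 0.006]
```

>>> jog_arm(
  linear=[
    [-0.2, 0.98, 0],
    [-0.4, 1.96, -0.1],
    [-0.6, 2.94, -0.2],
    [-0.8, 3.92, -0.2],
    [-1, 4.9, -0.3],
    [-1.2, 5.85, -0.4],
    [-1.35, 6.8, -0.5],
    [-1.5, 7.8, -0.5],
  ],
  roll=[0.05, 0.1, 0.16, 0.21, 0.26, 0.32, 0.37, 0.42],
  jaw=[0, 0, 0, 0, 0, 0, 0, 0],
)

```text
time_s: 19.45
tool_pos: [0.5438, -0.4114, 0.596]
ee_rot: [[0.721, -0.412, 0.557], [-0.307, -0.911, -0.276], [0.621, 0.028, -0.783]]
ft_force: [-0.4, 0.3, 0.3]
opening: 0.001
finger_force: 0.0
```

>>> jog_arm(
  linear=[
    [-0.2, 0.98, 0],
    [-0.4, 1.96, -0.1],
    [-0.6, 2.94, -0.2],
    [-0.8, 3.92, -0.2],
    [-1, 4.9, -0.3],
    [-1.2, 5.85, -0.4],
    [-1.35, 6.8, -0.5],
    [-1.5, 7.8, -0.5],
  ],
  roll=[0.05, 0.1, 0.16, 0.21, 0.26, 0.32, 0.37, 0.42],
  jaw=[0, 0, 0, 0, 0, 0, 0, 0],
)

```text
time_s: 20.25
tool_pos: [0.4836, -0.0997, 0.5763]
ee_rot: [[0.783, -0.005, 0.621], [0.014, -1.0, -0.026], [0.621, 0.029, -0.783]]
ft_force: [-0.1, 0.9, -0.6]
opening: 0.004
finger_force: 0.0
```

>>> jog_arm(
  linear=[
    [-0.2, 0.98, 0],
    [-0.4, 1.96, -0.1],
    [-0.6, 2.94, -0.2],
    [-0.8, 3.92, -0.2],
    [-1, 4.9, -0.3],
    [-1.2, 5.85, -0.4],
    [-1.35, 6.8, -0.5],
    [-1.5, 7.8, -0.5],
  ],
  roll=[0.05, 0.1, 0.16, 0.21, 0.26, 0.32, 0.37, 0.42],
  jaw=[0, 0, 0, 0, 0, 0, 0, 0],
)

```text
time_s: 21.05
tool_pos: [0.4235, 0.2122, 0.5568]
ee_rot: [[0.709, 0.403, 0.579], [0.333, -0.915, 0.23], [0.622, 0.029, -0.782]]
ft_force: [1.2, -0.2, 0.8]
opening: 0.001
finger_force: 0.0
```

```bash
python3 st.py
```

```text
time_s 21.05
joint_pos [12.0249, -30.0376, 94.8544, 6.1655, 77.1342, 78.3385]
tool_pos [0.4235, 0.2122, 0.5568]
ee_rot [[0.7088, 0.4034, 0.5787], [0.3325, -0.9145, 0.2303], [0.6221, 0.0292, -0.7824]]
ft_force [1.1929, -0.2245, 0.774]
opening 0.0007
```

>>> jog_arm(
  linear=[
    [0, 0, -1.1],
    [0, 0, -2.2],
    [0, 0, -3.3],
    [0, 0, -4.4],
    [0, 0, -5.5],
    [0, 0, -6.6],
    [0, 0, -7.7],
    [0, -0.1, -8.4],
  ],
  roll=[0, 0, 0, 0, 0, 0, 0, 0],
  jaw=[0, 0, 0, 0, 0, 0, 0, 0],
)

```text
time_s: 21.85
tool_pos: [0.4222, 0.2067, 0.2169]
ee_rot: [[0.712, 0.403, 0.575], [0.333, -0.915, 0.229], [0.618, 0.028, -0.786]]
ft_force: [0.2, -0.3, -0.7]
opening: -0.0
finger_force: 0.0
```

```bash
cat >cap.py <<'E'
import sys,pickle,cv2,numpy as np
from rig import ctrl,imaging
from h import *
n=sys.argv[1]; s=ctrl.get_state(); c=imaging.capture('wrist'); t=imaging.capture('top'); sc=imaging.capture('scene')
pickle.dump((s,{'wrist':c,'top':t,'scene':sc}),open(n+'.pkl','wb'))
im=c['pixels'].copy()[...,::-1].copy()
T=wristT(s,c)
for X,col in (((.478,.2301,.1468),(0,0,255)),((.4596,.2222,.112),(255,0,0)),(np.array(s['tool_pos']),(0,255,0))):
    u=proj(c,np.array(X),T); print(u.round(1)); cv2.circle(im,tuple(int(x) for x in u),2,col,-1)
cv2.imwrite('pics/%s_w.png'%n,im)
b=sc['pixels'][160:285,230:365]; b2=t['pixels'][140:265,225:345]
f=lambda x:cv2.resize(x,(400,400),interpolation=cv2.INTER_CUBIC)
cv2.imwrite('pics/%s_st.png'%n,np.hstack([f(b),f(b2)])[...,::-1])
E
python3 st.py; python3 cap.py w1
```

```text
time_s 21.85
joint_pos [10.9437, -24.8942, 131.1607, 11.2268, 36.5272, 69.835]
tool_pos [0.4222, 0.2067, 0.2169]
ee_rot [[0.7122, 0.4029, 0.5748], [0.3325, -0.9148, 0.2292], [0.6182, 0.0279, -0.7855]]
ft_force [0.247, -0.3058, -0.6728]
opening -0.0003
[278.4 207.5]
[277.3 244.7]
[279.  270.3]
```

View pics/w1_w.png

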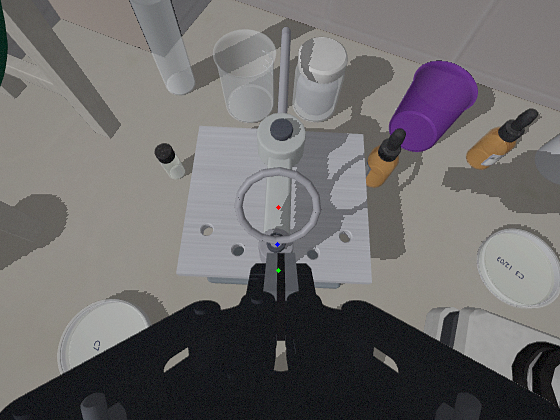

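The wrist view shows the ring centred at about (278,205). I predicted (278,207), so the earlier estimate holds. The fingertip is at (279,270), in line with it, and I'm going in along the finger axis.

>>> jog_arm(
  linear=[
    [0.4, 0.17, -0.45],
    [0.75, 0.31, -0.86],
    [1.1, 0.46, -1.3],
    [1.4, 0.58, -1.65],
    [1.6, 0.67, -1.9],
    [1.75, 0.73, -2.08],
    [1.75, 0.73, -2.08],
  ],
  roll=[0, 0, 0, 0, 0, 0, 0],
  jaw=[0, 0, 0, 0, 0, 0, 0],
)

```text
time_s: 22.7
tool_pos: [0.4972, 0.237, 0.1402]
ee_rot: [[0.707, 0.402, 0.581], [0.331, -0.915, 0.231], [0.625, 0.029, -0.78]]
ft_force: [0.0, 0.2, -0.4]
opening: 0.001
finger_force: 0.0
```

```bash
python3 st.py; python3 cap.py w2
```

```text
time_s 22.7
joint_pos [13.5417, -3.1785, 126.059, 15.409, 19.3326, 66.4296]
tool_pos [0.4972, 0.237, 0.1402]
ee_rot [[0.7074, 0.4019, 0.5814], [0.3305, -0.9152, 0.2305], [0.6247, 0.0291, -0.7803]]
ft_force [0.0083, 0.2065, -0.3617]
opening 0.0009
[276.2 312.8]
[274.6 356.9]
[279.  270.3]
```

View pics/w2_w.png

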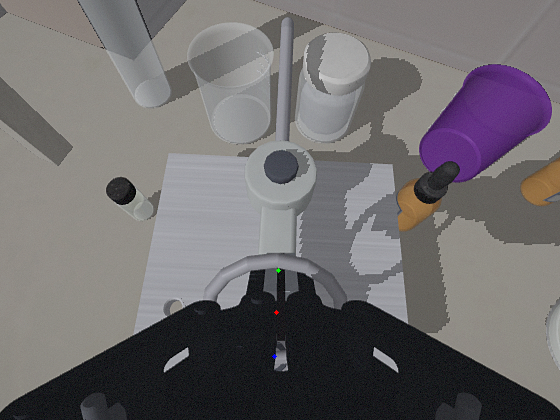

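The picture shows the closed fingertips through the ring, with the upper wire arching over them at (279,258) and the tip still clear of the hub. Lifting gently now.

>>> jog_arm(
  linear=[
    [0, 0, 0.08],
    [0, 0, 0.16],
    [0, 0, 0.24],
    [0, 0, 0.32],
    [0, 0, 0.4],
    [0, 0, 0.48],
    [0, 0, 0.55],
    [0, 0, 0.55],
  ],
  roll=[0, 0, 0, 0, 0, 0, 0, 0],
  jaw=[0, 0, 0, 0, 0, 0, 0, 0],
)

```text
time_s: 23.65
tool_pos: [0.493, 0.2359, 0.1582]
ee_rot: [[0.712, 0.403, 0.575], [0.332, -0.915, 0.229], [0.619, 0.028, -0.785]]
ft_force: [-3.8, -1.2, -5.7]
opening: 0.001
finger_force: 3.4
```

```bash
python3 st.py
```

```text
time_s 23.65
joint_pos [13.5211, -5.91, 125.5566, 13.0918, 22.9154, 68.8656]
tool_pos [0.493, 0.2359, 0.1582]
ee_rot [[0.712, 0.4026, 0.5753], [0.3323, -0.915, 0.2291], [0.6186, 0.0281, -0.7852]]
ft_force [-3.8106, -1.2176, -5.7139]
opening 0.0015
```

>>> jog_arm(
  linear=[
    [0, 0, 0.1],
    [0, 0, 0.18],
    [0, 0, 0.18],
  ],
  roll=[0, 0, 0],
  jaw=[0, 0, 0],
)

```text
time_s: 23.95
tool_pos: [0.4931, 0.2359, 0.1657]
ee_rot: [[0.712, 0.403, 0.575], [0.332, -0.915, 0.229], [0.619, 0.028, -0.785]]
ft_force: [-5.5, -3.0, -6.0]
opening: -0.001
finger_force: 4.0
```

```bash
python3 st.py; python3 cap.py w3; python3 - <<'E'
import cv2
a=cv2.imread('pics/w3_w.png')[200:340,180:380]; b=cv2.imread('pics/w3_st.png')
import pickle,numpy as np
_,i0=pickle.load(open('c0.pkl','rb'));_,i1=pickle.load(open('w3.pkl','rb'))
f=lambda im:cv2.resize(im['scene']['pixels'][205:260,250:310],(400,366),interpolation=cv2.INTER_CUBIC)[...,::-1]
cv2.imwrite('pics/cmp.png',np.hstack([f(i0),f(i1)]))
E
```

```text
time_s 23.95
joint_pos [13.519, -6.7609, 125.2097, 12.4831, 24.0778, 69.526]
tool_pos [0.4931, 0.2359, 0.1657]
ee_rot [[0.7119, 0.4026, 0.5754], [0.3323, -0.915, 0.229], [0.6187, 0.0281, -0.7852]]
ft_force [-5.5195, -2.9907, -5.9733]
opening -0.0007
[276.6 307.3]
[275.2 345.9]
[279.  270.3]
```

View pics/cmp.png

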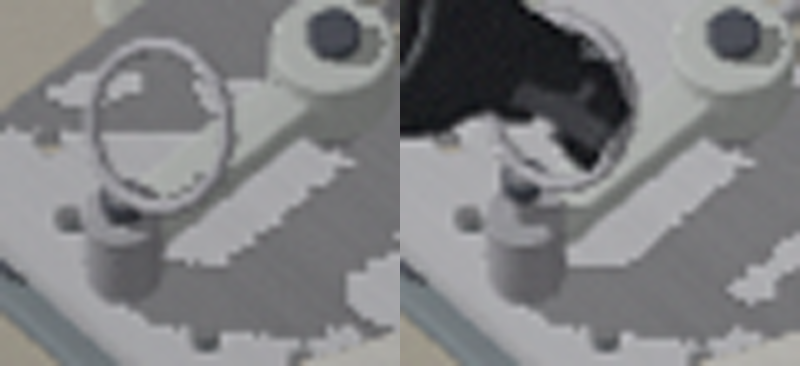

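```bash
python3 - <<'E'
import pickle,numpy as np,cv2
from h import *
_,i0=pickle.load(open('c0.pkl','rb'));_,i1=pickle.load(open('w3.pkl','rb'))
c=i0['scene']; X=np.array([.46,.2222,.124])
for h in(.012,.016,.02): print(h,(proj(c,X+[0,0,h])-proj(c,X)).round(2))
a,b=[cv2.cvtColor(i['scene']['pixels'],cv2.COLOR_RGB2GRAY) for i in(i0,i1)]
# lower ring/pin head patch match, sub-pixel by upsampling
up=lambda x:cv2.resize(x,None,fx=8,fy=8,interpolation=cv2.INTER_CUBIC)
t=up(a[225:239,263:278]); r=cv2.matchTemplate(up(b[214:244,257:284]),t,cv2.TM_CCOEFF_NORMED); _,m,_,l=cv2.minMaxLoc(r); print(m,l[0]/8-6,l[1]/8-11)
E
```

```text
0.012 [-0.12 -2.81]
0.016 [-0.16 -3.75]
0.02 [-0.21 -4.7 ]
0.21776030957698822 -2.75 -0.5
```

>>> jog_arm(
  linear=[
    [0, 0, 0.1],
    [0.03, -0.06, 0.1],
    [0.07, -0.14, 0.1],
    [0.11, -0.22, 0.1],
    [0.165, -0.33, 0.1],
    [0.22, -0.41, 0.1],
    [0.28, -0.49, 0.1],
    [0.33, -0.55, 0.1],
  ],
  roll=[0, 0.01, 0.02, 0.04, 0.06, 0.08, 0.1, 0.11],
  jaw=[0, 0, 0, 0, 0, 0, 0, 0],
)

```text
time_s: 24.9
tool_pos: [0.5066, 0.2134, 0.1696]
ee_rot: [[0.67, 0.502, 0.547], [0.41, -0.865, 0.291], [0.619, 0.029, -0.785]]
ft_force: [-6.8, -3.4, -6.4]
opening: 0.003
finger_force: 4.6
```

>>> jog_arm(
  linear=[
    [0.03, -0.04, 0],
    [0.05, -0.07, 0],
    [0.05, -0.07, 0],
  ],
  roll=[0, 0.01, 0.01],
  jaw=[0, 0, 0],
)

```text
time_s: 25.2
tool_pos: [0.5091, 0.2104, 0.1699]
ee_rot: [[0.666, 0.509, 0.546], [0.416, -0.86, 0.295], [0.62, 0.03, -0.784]]
ft_force: [-5.4, -4.5, -5.7]
opening: -0.001
finger_force: 4.5
```

```bash
python3 st.py; python3 cap.py w4; python3 - <<'E'
import pickle,cv2,numpy as np
_,i=pickle.load(open('w4.pkl','rb'))
f=lambda x:cv2.resize(x,(400,400),interpolation=cv2.INTER_CUBIC)
cv2.imwrite('pics/w4b.png',np.hstack([f(i['scene']['pixels'][165:255,250:340]),f(i['wrist']['pixels'][0:330,100:430])])[...,::-1])
E
```

```text
time_s 25.2
joint_pos [5.1728, -6.5064, 124.414, 29.8857, 29.4559, 41.9845]
tool_pos [0.5091, 0.2104, 0.1699]
ee_rot [[0.6656, 0.5093, 0.5455], [0.416, -0.8601, 0.2954], [0.6196, 0.0303, -0.7843]]
ft_force [-5.3865, -4.4513, -5.6982]
opening -0.0014
[216.9 308.7]
[219.1 346.4]
[278.9 270.1]
```

View pics/w4b.png

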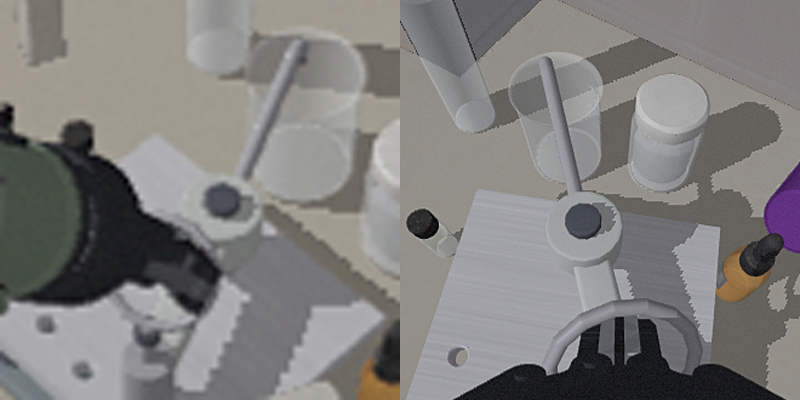

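```bash
python3 - <<'E'
import pickle,numpy as np
from h import *
s,i=pickle.load(open('w4.pkl','rb'))
hub=np.array([.5619,.2627,0]);sp=np.array([.6807,.3106,.1092])-hub
T=wristT(s,i['wrist'])
for d in range(14,25):
    a=np.radians(d);R=np.array([[np.cos(a),-np.sin(a),0],[np.sin(a),np.cos(a),0],[0,0,1]]);X=hub+R@sp
    print(d,proj(i['scene'],X).round(1),proj(i['wrist'],X,T).round(1),proj(i['wrist'],np.array([.5619,.2627,.1175]),T).round(1) if d==14 else '')
E
```

```text
14 [323.9 179.2] [243.9  57.6] [252.3 183.5]
15 [323.1 178.8] [241.3  57.8] 
16 [322.4 178.5] [238.8  57.9] 
17 [321.6 178.2] [236.3  58.2] 
18 [320.9 177.9] [233.8  58.4] 
19 [320.1 177.6] [231.3  58.7] 
20 [319.4 177.4] [228.8  59. ] 
21 [318.6 177.1] [226.2  59.3] 
22 [317.8 176.8] [223.7  59.7] 
23 [317.  176.6] [221.2  60.1] 
24 [316.2 176.4] [218.7  60.5]
```

>>> jog_arm(
  linear=[
    [-0.035, 0.04, 0],
    [-0.07, 0.08, 0],
    [-0.07, 0.08, 0],
  ],
  roll=[0, 0, 0],
  jaw=[0, 0, 0],
)

```text
time_s: 25.65
tool_pos: [0.5063, 0.2138, 0.1701]
ee_rot: [[0.665, 0.509, 0.546], [0.416, -0.86, 0.295], [0.62, 0.031, -0.784]]
ft_force: [-5.1, -3.9, -6.8]
opening: -0.003
finger_force: 4.6
```

```bash
python3 st.py; cat >ang.py <<'E'
import sys,pickle,numpy as np,cv2
from h import *
s,i=pickle.load(open(sys.argv[1]+'.pkl','rb')); w=i['wrist'];T=wristT(s,w)
X0=np.array([.5619,.2627,.1175]); h=proj(w,X0,T); print('hub pred',h)
im=w['pixels']; x0,y0=int(h[0])-110,20
cv2.imwrite('pics/'+sys.argv[1]+'z.png',cv2.resize(im[0:215,x0:x0+200],(744,800*215//215))[:600][...,::-1] if 0 else cv2.resize(im[20:215,x0:x0+200],None,fx=3,fy=3,interpolation=cv2.INTER_CUBIC)[...,::-1])
print('crop origin',x0,20,'scale 3')
hub=np.array([.5619,.2627,0]);sp=np.array([.6807,.3106,.1092])-hub
for d in range(16,26,2):
    a=np.radians(d);R=np.array([[np.cos(a),-np.sin(a),0],[np.sin(a),np.cos(a),0],[0,0,1]]);u=proj(w,hub+R@sp,T);print(d,((u-[x0,20])*3).round(0),np.degrees(np.arctan2(*(u-h)*[1,-1])).round(2))
E
python3 cap.py w5; python3 ang.py w5
```

```text
time_s 25.65
joint_pos [5.7872, -6.7493, 124.6104, 29.3257, 29.2002, 42.9505]
tool_pos [0.5063, 0.2138, 0.1701]
ee_rot [[0.6652, 0.5094, 0.5459], [0.416, -0.86, 0.2955], [0.62, 0.0306, -0.784]]
ft_force [-5.0589, -3.8653, -6.7589]
opening -0.0033
[225.2 307.6]
[226.3 345.3]
[278.9 270.1]
hub pred [258.36907243 182.93622302]
crop origin 148 20 scale 3
16 [288. 113.] -6.62
18 [273. 115.] -8.91
20 [257. 116.] -11.19
22 [242. 119.] -13.47
24 [227. 121.] -15.74
```

View pics/w5z.png

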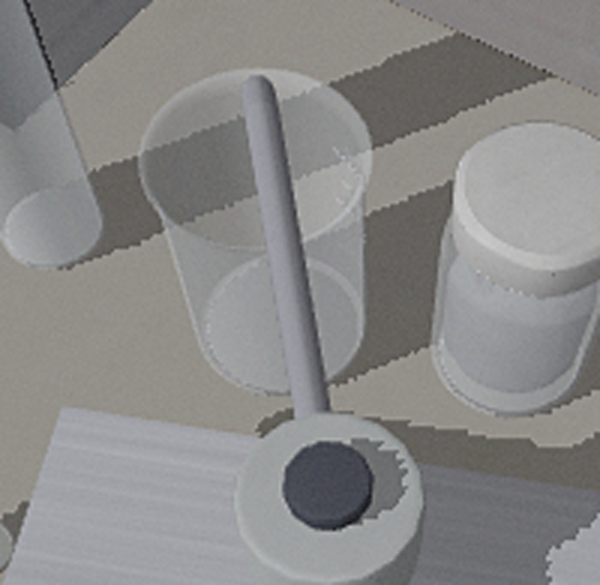

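>>> jog_arm(
  linear=[
    [0, 0, -0.08],
    [0, 0, -0.16],
    [0, 0, -0.24],
    [0, 0, -0.32],
    [0, 0, -0.32],
  ],
  roll=[0, 0, 0, 0, 0],
  jaw=[0, 0, 0, 0, 0],
)

```text
time_s: 26.3
tool_pos: [0.5064, 0.2138, 0.1573]
ee_rot: [[0.665, 0.509, 0.546], [0.416, -0.86, 0.296], [0.62, 0.03, -0.784]]
ft_force: [-6.7, -5.1, -5.7]
opening: 0.002
finger_force: 4.3
```

```bash
python3 st.py
```

```text
time_s 26.3
joint_pos [5.7806, -5.2611, 125.1917, 31.2884, 27.4106, 40.7482]
tool_pos [0.5064, 0.2138, 0.1573]
ee_rot [[0.6653, 0.5091, 0.546], [0.4156, -0.8602, 0.2956], [0.6202, 0.0303, -0.7839]]
ft_force [-6.6856, -5.0536, -5.7208]
opening 0.002
```

>>> jog_arm(
  linear=[
    [0, 0, -0.08],
    [0, 0, -0.16],
    [0, 0, -0.2],
    [0, 0, -0.2],
  ],
  roll=[0, 0, 0, 0],
  jaw=[0, 0, 0, 0],
)

```text
time_s: 26.7
tool_pos: [0.5071, 0.2138, 0.1502]
ee_rot: [[0.664, 0.509, 0.548], [0.415, -0.86, 0.296], [0.622, 0.031, -0.783]]
ft_force: [-6.9, -5.8, -2.9]
opening: -0.001
finger_force: 4.3
```

```bash
python3 st.py
```

```text
time_s 26.7
joint_pos [5.7732, -4.3475, 125.4774, 32.6431, 26.2949, 39.2323]
tool_pos [0.5071, 0.2138, 0.1502]
ee_rot [[0.6643, 0.5088, 0.5476], [0.4153, -0.8603, 0.2955], [0.6215, 0.0311, -0.7828]]
ft_force [-6.8537, -5.7622, -2.9273]
opening -0.0013
```

>>> jog_arm(
  linear=[
    [-0.04, -0.03, -0.05],
    [-0.08, -0.06, -0.1],
    [-0.12, -0.09, -0.2],
    [-0.12, -0.09, -0.2],
  ],
  roll=[0, 0, 0, 0],
  jaw=[0, 0, 0, 0],
)

```text
time_s: 27.1
tool_pos: [0.5038, 0.2108, 0.1436]
ee_rot: [[0.663, 0.508, 0.55], [0.413, -0.861, 0.297], [0.624, 0.03, -0.781]]
ft_force: [-0.2, 0.7, -0.4]
opening: 0.001
finger_force: 0.0
```

```bash
python3 st.py; python3 cap.py w6; python3 ang.py w6; python3 - <<'E'
import pickle,cv2,numpy as np
_,i=pickle.load(open('w6.pkl','rb'))
f=lambda x:cv2.resize(x,(400,400),interpolation=cv2.INTER_CUBIC)
z=cv2.imread('pics/w6z.png')[:400,100:500]
cv2.imwrite('pics/w6c.png',np.hstack([f(i['scene']['pixels'][200:260,255:315])[...,::-1],cv2.resize(cv2.imread('pics/w6z.png'),(400,400))]))
E
```

```text
time_s 27.1
joint_pos [5.2742, -4.1567, 126.4081, 34.7206, 25.4592, 36.7862]
tool_pos [0.5038, 0.2108, 0.1436]
ee_rot [[0.6631, 0.5076, 0.5501], [0.413, -0.8611, 0.2967], [0.6243, 0.0305, -0.7806]]
ft_force [-0.1725, 0.7169, -0.368]
opening 0.0008
[215.4 295. ]
[218.1 340. ]
[278.9 270.1]
hub pred [254.84110862 160.61224011]
crop origin 144 20 scale 3
16 [287.  30.] -6.67
18 [270.  31.] -9.05
20 [254.  33.] -11.42
22 [238.  35.] -13.78
24 [221.  37.] -16.13
```

View pics/w6c.png

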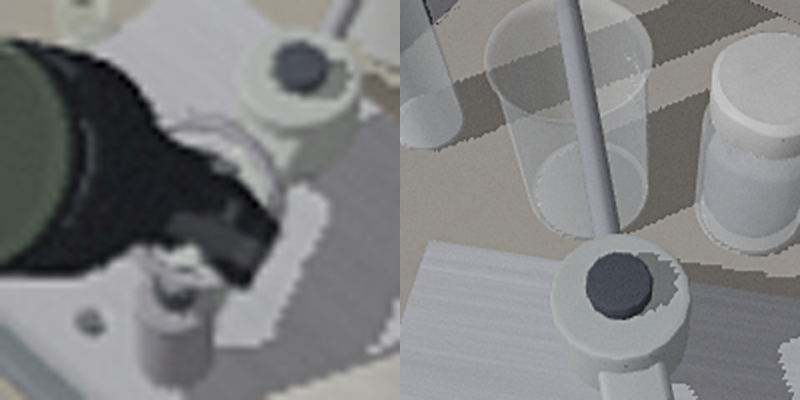

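>>> jog_arm(
  linear=[
    [-0.2, -0.1, 0.25],
    [-0.45, -0.24, 0.62],
    [-0.75, -0.4, 1.05],
    [-1.1, -0.58, 1.55],
    [-1.5, -0.7, 2.1],
    [-1.8, -0.6, 2.8],
    [-2, -0.3, 3.6],
    [-2.2, 0, 4.6],
  ],
  roll=[0, 0, 0, 0, 0, 0, 0, 0],
  jaw=[0, 0, 0, 0, 0, 0, 0, 0],
)

```text
time_s: 28.05
tool_pos: [0.4131, 0.2107, 0.3263]
ee_rot: [[0.667, 0.507, 0.546], [0.413, -0.861, 0.296], [0.621, 0.028, -0.784]]
ft_force: [1.4, 1.2, -0.1]
opening: -0.001
finger_force: 0.0
```

```bash
python3 st.py; python3 cap.py w7; python3 - <<'E'
import pickle,cv2,numpy as np
_,i=pickle.load(open('w7.pkl','rb'))
f=lambda x:cv2.resize(x,(400,400),interpolation=cv2.INTER_CUBIC)
cv2.imwrite('pics/w7c.png',np.hstack([f(i['scene']['pixels'][165:265,245:345]),f(i['wrist']['pixels'][0:400,80:480])])[...,::-1])
E
```

```text
time_s 28.05
joint_pos [7.1716, -32.8757, 122.5135, 15.9807, 54.965, 61.0943]
tool_pos [0.4131, 0.2107, 0.3263]
ee_rot [[0.6666, 0.5071, 0.5464], [0.4128, -0.8614, 0.296], [0.6207, 0.0283, -0.7835]]
ft_force [1.3663, 1.1568, -0.1473]
opening -0.0012
[290.1 240. ]
[286.4 264.6]
[278.9 270.1]
```

View pics/w7c.png

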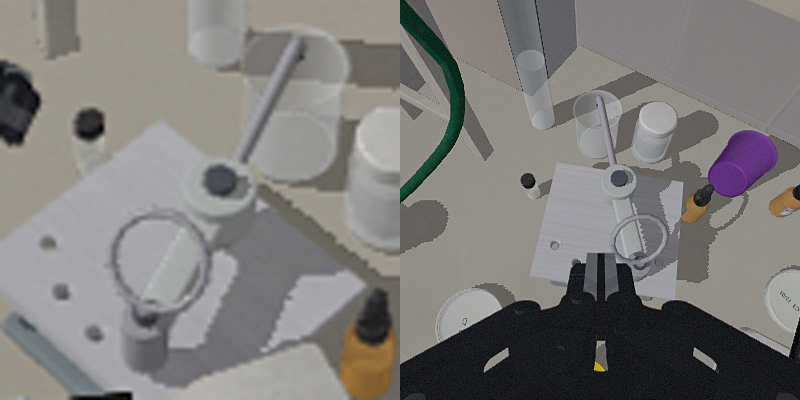

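```bash
python3 - <<'E'
import pickle,numpy as np
from h import *
s,i=pickle.load(open('w7.pkl','rb')); T=wristT(s,i['wrist'])
X,e=tri([(i['scene'],None,np.array([285.5,230])),(i['wrist'],T,np.array([320,241.]))]);d=X[:2]-[.5619,.2627]
print('ring',X.round(4),e,np.degrees(np.arctan2(-d[1],-d[0])-.372))
for a in (19,20,21,22):
  th=.372+np.radians(a); R=np.array([np.cos(th),np.sin(th)])
  for h in (0,.01): c=np.array([*(np.array([.5619,.2627])-.0903*R),.1468+h]);print(a,h,proj(i['scene'],c).round(1),proj(i['wrist'],c,T).round(1), proj(i['scene'],np.array([*(np.array([.5619,.2627])+.128*R),.109])).round(1))
E
```

```text
ring [0.4944 0.2016 0.1463] 0.6790707492922934 20.833462134510818
19 0 [283.9 229.6] [317.5 240.4] [320.6 177.9]
19 0.01 [283.9 227.2] [318.8 237.8] [320.6 177.9]
20 0 [284.5 229.9] [318.9 240.1] [319.8 177.6]
20 0.01 [284.5 227.5] [320.2 237.6] [319.8 177.6]
21 0 [285.  230.1] [320.3 239.9] [319.1 177.3]
21 0.01 [285.1 227.7] [321.6 237.3] [319.1 177.3]
22 0 [285.7 230.3] [321.7 239.6] [318.3 177.1]
22 0.01 [285.7 227.9] [323.1 237. ] [318.3 177.1]
```

The ring is back at its home height (0.146 m, against 0.147 at the start) and the arm angle is about 20°. The spout is over the beaker and the robot is clear, so I'm handing the job in.

```bash
python3 -c "
from rig import ctrl
print(ctrl.job_done())"
```

```text
the job is handed in; nothing more can be done
None
```

The pin was lifted by the hooked ring, the arm swung one hole (about 20°) so the spout hangs over the open beaker, the images show the pin home, and the job was handed in at about 28 s; no verdict was returned.

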